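# Unlatch the stirrer's splash guard and rack the sample vial

### The arm

A 6-joint arm with a two-finger parallel gripper is mounted at the origin on a cart in front of the work surface, level with it; the furniture and walls round the work are solid. World frame = base frame: x ahead of the robot, y to its left, z up, the work surface at z = 0. Lengths are in m, angles in rad, forces in N, time in s.
With the tool pointing down it reaches from about 0.275 to 0.85 m from the base axis. Payload 19 kg.
Tool frame: the origin (TCP) lies at the very end of the fingers, on their centre line; the grasp point (between the pads) lies 19 mm behind it; z points along the fingers, y is the line along which they close (so a half turn about z gives the same grasp; the last joint's range is limited). The gripper opens to 85 mm and grips with 20 to 120 N. Pads are 22 mm wide; open, the fingers measure 114 mm over their backs; the gripper's body (76 mm by 85 mm) begins 54 mm behind the grasp point. The pads swing forward as they close: fully open they stand 13 mm farther back than shut.
Start: joints at [1.043, 0.15, 1.437, -0, 1.554, -0.134], TCP at [0.221, 0.531, 0.206] pointing down, gripper open.
Joint ranges: [-2.8, 2.8], [-0.68, 2.1], [0.12, 2.68], [-1.39, 4.53], [0.16, 2.79], [-2.81, 2.81]. Speed limits (rad/s): [1.89, 1.89, 2.22, 3.01, 3.01, 3.01].

### API

Orientations are given as a 3x3 rotation matrix whose columns are the frame's x, y, z axes.
In Python, from rig import readout, optics, sign_off gives the robot as it stands.
- The arm moves only by the tool step_arm, never from a script. Its argument "moves" is a list of rows, each a list of 3 entries, a list of its own where there are three numbers: the closure, from 0 (fully open) to 1 (shut), then the shift along the world's x, y, z in mm, then the turn about the world's z in rad. In form: [[claw, [dx, dy, dz], roll], ...]. A call has 1 to 20 rows; each row shifts and turns the commanded pose from where the row before left it; what a row does not reach is not made up. A row lasts 1/10 s, in which the tool goes at most 50 mm and 8.59 degrees, less where a joint would pass 70% of its speed; a pose out of reach is approached as far as the arm can. A call with a gripper value outside its range is refused whole. The fingers move at their own pace and stop on an object; "newtons" is the grip in N (left out, the last holds). Time passes only in rows, so rows that do not move let the fingers close. It gives the time, the measured TCP pose, the force, the opening and the grip force at its end, in the units of the state.
- readout.read_state(): the state, without advancing time (a new reading comes with each control period).
- optics.grab_frame(name): name is "scene" or "side" or "wrist"; returns a dict with "image" (400x640x3 uint8, red, green, blue), "fov_y" (degrees; the focal length in pixels is half the picture's height over the tangent of half this angle, whatever the lens; pixels are square), "cx", "cy" (the principal point, pixels), "world_to_cam" (4x4, takes a point from world to camera coordinates); the wrist camera has in their place "hand_eye" (4x4, takes a point from camera to tool coordinates, whose origin is the TCP and whose axes are the flange's). Camera axes: x right, y down, z forward; pixel columns grow to the right and rows downward; lengths in m; the calibration is good to about 2 mm. A picture is of the moment at which its call begins: read the wrist's pose just before it. There is no depth.
- sign_off(): hands the job in; it is judged then, once.
The state is a dict: "time_s": time; "qpos": joint angles; "qd": joint speeds; "effort": joint torques, N m; "position": TCP position; "tcp_rot": TCP orientation; "contact_force": force on the tool from outside, world axes, zero at the start; "wrist_torque": the same for the moment, N m; "finger_gap": finger opening in m; "grasp_force": force on a finger pad.
Only numpy, scipy, OpenCV 4.12 (cv2) and the standard library are available. Lean on these libraries where they do the work, as an engineer would, in place of code of your own. Each camera call takes 0.05 s, during which the arm holds its last target. There are 200 camera calls.

### The job

The stirring is finished: take the sample vial out of the guarded stirrer. The gate's thumb latch hangs in a hooked keeper under spring load, so take the black thumb knob, ease the gate inward until it just meets its rubber buffer, lift the bar clear of the hook while holding the gate there, and swing the gate wide open, steadily and to about a right angle; do not force the bar against the keeper or ram the buffer. Then lift the vial out of its nest, set it down (not dropped) upright and fully home in any empty place of the blue rack, and leave the gate open and the beaker, timer and white bottle where they are.

Things in the scene. Friction and masses are not known exactly. Their poses are not given: they have to be found in the camera images.
- guard: Stirring station, fixed: grey base 206 x 212 mm, white drive housing 135 mm high at the back, clear side panels 172 mm apart (top 138 mm), clear gate with roof flange (143 mm high) across the front, open above only when the gate is swung away. Origin: centre of the base at bench height; +x from gate to back, +y to the hinge (left from the robot), z up.
- gate (a joint): Gate angle, rad, about its upright hinge: 0 nearly shut, grows as the free edge swings out to the robot (clockwise from above), hard stop 1.70. Latched it rests at 0 to 0.02, pushed there by the sprung pin; it meets the rubber buffer at -0.026. Freed, the pin moves it only some mm; hinge friction lets it stay where it is left.
- gate_hinge (a point): Point on the gate's upright hinge axis at latch height, at (-92.5, 88, 112) mm in the guard's frame. The gate runs 172 mm from here toward the guard's -y; the knob's axis is 135 mm from the hinge axis along the gate.
- latch (a joint): Angle of the latch bar, rad, about its pivot pin on the gate: 0 level, grows as the free end is lifted, stop 0.32. In the keeper it rests at -0.02 to 0; clear above the hook from about 0.15. It falls back by its own weight (about 1 N) when let go, harmless once the gate is open. Turning the knob between tight fingers costs some 5 to 9 N of lift.
- latch_bar: Steel latch bar on the outside of the gate, 5 mm thick, 9 mm high, 142 mm long, 13 mm in front of the gate's middle plane, with the thumb knob on it. Origin: its pivot pin, 68 mm from the hinge axis along the gate, 112 mm above the bench; it runs along its own -y, x is the guard's x with the gate shut. It passes through the keeper 122 mm from the pivot.
- knob (a point): Middle of the grip of the black thumb knob: a level round pin, 14 mm diameter, standing out square from the gate, 67 mm from the bar's pivot. Grip 30 mm long, between an 18 mm collar and a 22 mm end disc. Pinch it from above, fingers left and right; it can turn between them. Lifted, it moves on a 67 mm arc about the pivot (14 mm up: 0.21 rad); leaning down on it loads the keeper.
- keeper: Dark steel hooked keeper on the right front post, fixed, set a few mm differently each time. The bar lies on its floor behind a front wall; a lip, 3.5 mm deep, 4 mm thick, 13 mm above the floor, hooks over the bar. The bar must go inward over 3.5 mm here (2.5 at the knob) before it can rise 17 mm to clear. Over 12 N bends it. Origin: inner face of the wall at floor height.
- buffer: Black rubber buffer, 10 mm diameter, at the right front post, 95 mm up: inward stop of the gate, met after 5 to 8 mm at the keeper (3.5 to 6 at the knob). Bears 15 N. Below it a sprung red pin pushes the gate out: at the knob some 4 N start it inward, 7 to 13 N reach the buffer, then force climbs steeply. Origin is the guard's origin; the buffer lies at (-84, -76, 95) mm.
- vial: Sample vial upright in the blue nest ring (29 mm inside, 30 mm deep) on the stirrer plate: 27 mm diameter, 81 mm high, white 29 mm screw cap on its top 14 mm, 25 to 55 g. Origin: centre of its base, at (-20, 0, 34) mm in the guard at the start; z up. Grip the cap from above, fingers left and right as seen from the gate.
- rack: Blue vial rack, 69 x 137 x 48 mm, fixed, 2 x 4 square places 30 mm wide, floor 7 mm above its underside, at x = -17 or 17, y = -51, -17, 17 or 51 mm. Origin: centre of the underside; x across, y along. Vials with white caps (tops at 88 mm) stand in (-17, -51), (17, -51) and (17, -17); the other five places are empty.
- place_a (a point): Centre of the floor of the empty place at (-17, 51) mm in the rack, 7 mm above the bench.
- place_b (a point): Centre of the floor of the empty place at (17, 51) mm in the rack, 7 mm above the bench.
- beaker: Squat glass beaker with a white upper part over a brown foot, 50 mm diameter, 61 mm high, standing loose near the bench's front edge; a bystander. Origin: centre of its underside.
- timer: White lab timer, 64 x 64 x 19 mm, lying loose to the right of the rack; a bystander. Origin: centre of its underside.
- bottle_hdpe: White plastic bottle with a blue cap, 48 mm diameter, 95 mm high, standing loose to the right of the rack; a bystander. Origin: centre of its underside.

How it is judged:
By the outcome, as a careful person would: the job done as asked, in the order asked, and still so for the second after the job is handed in, with the robot touching nothing.
It also fails if it takes over 64 s, if anything falls off the work surface, if the arm or the gripper's body presses on something with over 40 N, if the wrist force passes 120 N, or if a joint passes its speed limit or range.

## Working session

There is one attempt and no reset: what is moved stays moved. The work goes in short steps, Python scripts to look and compute and a tool call to move; the robot and the scene stay as the last step left them, time stands still between calls to the robot, and variables do not carry over. Pictures are saved under pics/ and viewed, at most 10 in all, crops included, and the job is handed in when it is done.

Besides the shell and the picture viewer there is one more tool, called after "Emit:" by a JSON object that holds its "op" and its "data", one argument or row to a line. step_arm: Moves the arm, as the interface text tells. Its arguments: {"type":"object","properties":{"moves":{"type":"array"},"newtons":{"type":"number"}},"required":["moves"]}

```bash
mkdir -p pics; ls; cat > h.py <<'E'
import numpy as np,cv2
from rig import readout,optics,sign_off
def K(f):
    h=f["image"].shape[0];F=h/2/np.tan(np.radians(f["fov_y"])/2)
    return F,f["cx"],f["cy"]
def T(f,st=None):
    if "world_to_cam" in f: return np.array(f["world_to_cam"])
    M=np.eye(4);M[:3,:3]=st["tcp_rot"];M[:3,3]=st["position"]
    return np.linalg.inv(M@np.array(f["hand_eye"]))
def proj(P,k,W):
    P=np.atleast_2d(P);c=P@W[:3,:3].T+W[:3,3];F,cx,cy=k
    return np.c_[F*c[:,0]/c[:,2]+cx,F*c[:,1]/c[:,2]+cy]
def atz(u,v,z,k,W):
    F,cx,cy=k;R=W[:3,:3];o=-R.T@W[:3,3];d=R.T@np.array([(u-cx)/F,(v-cy)/F,1])
    return o+d*(z-o[2])/d[2]
def grab(n,name):
    st=readout.read_state();f=optics.grab_frame(n)
    cv2.imwrite(f"pics/{name}.png",f["image"][...,::-1]);k=K(f);W=T(f,st)
    np.savez(f"{name}.npz",k=k,W=W,im=f["image"]);return st,f,k,W
def load(name):
    d=np.load(f"{name}.npz");return d["k"],d["W"],d["im"]
E
python3 - <<'E'
from h import *
for n in ("scene","side","wrist"):
    st,f,k,W=grab(n,n+"0"); print(n,k,(-W[:3,:3].T@W[:3,3]).round(3),W[2,:3].round(2))
print({a:np.round(b,3).tolist() for a,b in st.items()})
E
```

```text
pics
scene (np.float64(487.0231794761417), 320.1600337591989, 201.5332996805161) [-0.028 -0.375  0.912] [ 0.54  0.3  -0.78]
side (np.float64(510.33422122243735), 315.01656726071417, 196.9030291276322) [ 1.181 -0.206  1.044] [-0.55  0.13 -0.83]
wrist (np.float64(337.5986432239885), 321.88349693862114, 202.20820255777724) [0.157 0.556 0.374] [ 0.25 -0.1  -0.96]
{'time_s': 0.1, 'qpos': [1.043, 0.151, 1.438, -0.0, 1.554, -0.134], 'qd': [-0.001, -0.002, -0.002, 0.0, 0.0, 0.001], 'effort': [0.005, -71.438, -57.179, -0.0, 0.007, -0.0], 'position': [0.22, 0.531, 0.206], 'tcp_rot': [[-0.923, 0.384, -0.001], [0.384, 0.923, -0.001], [0.0, -0.001, -1.0]], 'contact_force': [0.788, -0.145, 0.486], 'wrist_torque': [-0.032, 0.045, 0.007], 'grasp_force': 0.0, 'finger_gap': 0.085}
```

View pics/scene0.png

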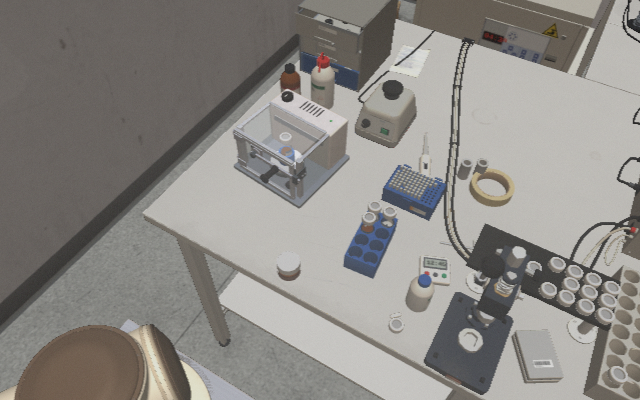

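View pics/side0.png

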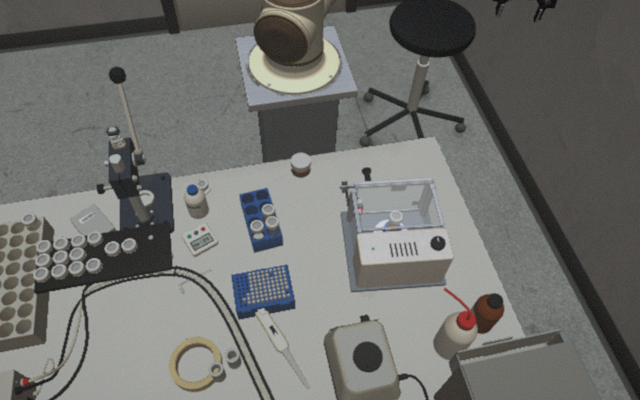

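The scene shows the guard (base corners about (236,172), (300,200), (348,158)), the rack around (371,242) with vials at its far end, and the beaker at (289,265). I'll enlarge both views for measuring.

```bash
python3 - <<'E'
from h import *
k,W,a=load("scene0");k2,W2,b=load("side0")
c1=cv2.resize(a[85:210,225:355],None,fx=3.05,fy=3.05,interpolation=cv2.INTER_CUBIC)
c2=cv2.resize(b[160:295,335:455],None,fx=2.83,fy=2.83,interpolation=cv2.INTER_CUBIC)
print(c1.shape,c2.shape)
h=max(c1.shape[0],c2.shape[0]);o=np.zeros((h,c1.shape[1]+c2.shape[1],3),np.uint8)
o[:c1.shape[0],:c1.shape[1]]=c1;o[:c2.shape[0],c1.shape[1]:]=c2
cv2.imwrite("pics/z1.png",o[...,::-1])
for p in [(236,172),(300,200),(348,158)]:print(atz(*p,0.005,k,W).round(3))
for p in [(352,288),(444,284)]:print(atz(*p,0.005,k2,W2).round(3))
for p in [(345,266),(374,274),(397,218)]:print('rack',atz(*p,0.048 if p[0]!=374 else 0,k,W).round(3))
E
```

```text
(381, 396, 3) (382, 340, 3)
[0.572 0.203 0.005]
[0.578 0.02  0.005]
[ 0.757 -0.013  0.005]
[ 0.748 -0.012  0.005]
[0.78  0.19  0.005]
rack [ 0.449 -0.169  0.048]
rack [ 0.49 -0.22  0.  ]
rack [ 0.616 -0.209  0.048]
```

View pics/z1.png

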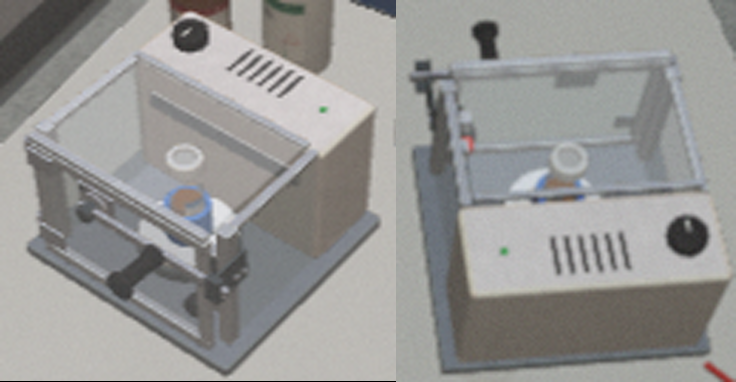

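```bash
cat > fit.py <<'E'
from h import *
from scipy.optimize import least_squares
k,W,_=load("scene0");k2,W2,_=load("side0")
A=[((-.103,.106,'h'),(234.2,166.3),0),((-.103,-.106,'h'),(299.1,207),0),((.103,-.106,'h'),(349.3,157.1),0),
((.103,-.106,'h'),(351.6,290.4),1),((.103,.106,'h'),(446,283.7),1),((-.103,-.106,'h'),(342.1,212.3),1),
((-.02,0,.115),(285.3,136.5),0),((-.02,0,.115),(396.1,215.8),1)]
def g2w(p,q):
    c,s=np.cos(p[2]),np.sin(p[2]);return np.array([p[0]+c*q[0]-s*q[1],p[1]+s*q[0]+c*q[1],q[2]])
def r(p):
    o=[]
    for q,uv,s in A:
        q=[q[0],q[1],p[3] if q[2]=='h' else q[2]]
        o+=list((proj(g2w(p,q),*((k,W),(k2,W2))[s])[0]-uv))
    return np.array(o)
s=least_squares(r,[.67,.1,.0,.01],loss='soft_l1')
def tri(a,b):
    f=lambda X:np.r_[proj(X,k,W)[0]-a,proj(X,k2,W2)[0]-b]
    t=least_squares(f,[.6,.1,.1]);return t.x,t.fun
if __name__=="__main__":
    p=s.x;print(p,r(p).reshape(-1,2).round(1).tolist())
    for n,a,b in [('disc',(264.3,178.4),(366.4,170.6)),('collar',(274.2,169.3),(367.5,180.1)),('cap',(285.3,136.5),(396.1,215.8))]:
        X,e=tri(a,b);c,s_=np.cos(p[2]),np.sin(p[2]);d=X-np.r_[p[:2],0]
        print(n,X.round(4),e.round(1),'guard',[round(c*d[0]+s_*d[1],4),round(-s_*d[0]+c*d[1],4),round(d[2],4)])
    print('knob pred',g2w(p,(-.131,-.047,.112)))
E
python3 fit.py
```

```text
[ 0.66870731  0.10043252 -0.12260627  0.01121024] [[-1.4, -0.3], [-0.1, 0.4], [0.5, -0.2], [-0.5, 1.1], [0.6, 0.4], [-2.0, -0.5], [-0.3, -0.6], [0.1, -0.7]]
disc [0.5178 0.0723 0.1113] [-0.2 -0.1 -0.2  0.1] guard [np.float64(-0.1464), np.float64(-0.0463), np.float64(0.1113)]
collar [0.5476 0.0662 0.1161] [-0.2 -0.1 -0.2  0.1] guard [np.float64(-0.116), np.float64(-0.0488), np.float64(0.1161)]
cap [0.6493 0.1028 0.1127] [-0.1 -0.  -0.1  0. ] guard [np.float64(-0.0195), np.float64(-0.0001), np.float64(0.1127)]
knob pred [0.53294262 0.06980655 0.112     ]
```

Emit:
{"op": "step_arm", "data": {
  "moves": [
    [0,[17.5,-29,1],0.017],
    [0,[17.5,-29,1],0.017],
    [0,[17.5,-29,1],0.017],
    [0,[17.5,-29,1],0.017],
    [0,[17.5,-29,1],0.017],
    [0,[17.5,-29,1],0.017],
    [0,[17.5,-29,1],0.017],
    [0,[17.5,-29,1],0.017],
    [0,[17.5,-29,1],0.017],
    [0,[17.5,-29,1],0.017],
    [0,[17.5,-29,1],0.017],
    [0,[17.5,-29,1],0.017],
    [0,[17.5,-29,1],0.017],
    [0,[17.5,-29,1],0.017],
    [0,[17.5,-29,1],0.017],
    [0,[17.5,-26,1],0.017],
    [0,[0,0,0],0],
    [0,[0,0,0],0]
  ]
}}

```text
time_s: 1.95
position: [0.5006, 0.0696, 0.2218]
tcp_rot: [[-0.992, 0.123, -0.001], [0.123, 0.992, 0.0], [0.001, -0.0, -1.0]]
contact_force: [-0.7, 0.4, -0.1]
finger_gap: 0.0854
grasp_force: 0.0
```

```bash
python3 - <<'E'
from h import *
from fit import g2w,s
st,f,k,W=grab("wrist","w1")
print(st["position"],np.array(st["tcp_rot"]).round(3).tolist(),st["qpos"],st["contact_force"])
p=s.x
for q in [(-.131,-.047,.112),(-.146,-.047,.112),(-.116,-.047,.112),(-.0925,.088,.112),(-.0925,-.084,.143)]:print(q,proj(g2w(p,q),k,W).round(0))
E
```

```text
[0.50058483 0.06958829 0.22179197] [[-0.992, 0.123, -0.001], [0.123, 0.992, 0.0], [0.001, -0.0, -1.0]] [-1.44834058e-02  1.90960312e-04  1.56721910e+00  8.89395253e-05
  1.57505711e+00 -1.46195506e+00] [-0.67467562  0.43114091 -0.09598078]
(-0.131, -0.047, 0.112) [[328. 227.]]
(-0.146, -0.047, 0.112) [[328. 211.]]
(-0.116, -0.047, 0.112) [[328. 243.]]
(-0.0925, 0.088, 0.112) [[477. 267.]]
(-0.0925, -0.084, 0.143) [[283. 285.]]
```

View pics/w1.png

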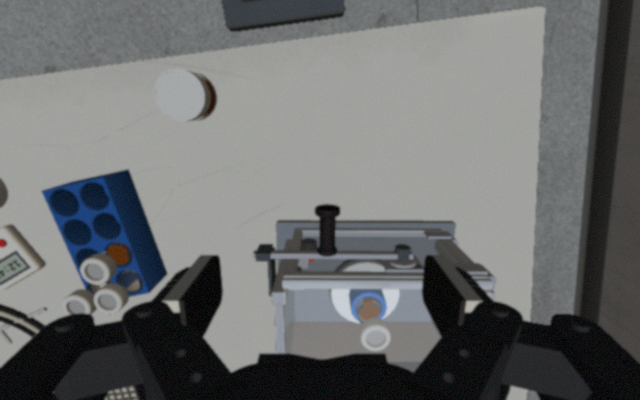

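The knob is at (327,211) for the disc and (328,250) for the collar, which agrees with the prediction to about 1 px. I'll part-close the fingers, descend around the knob, then close gently.

Emit:
{"op": "step_arm", "data": {
  "moves": [
    [0.55,[9,0,0],0],
    [0.55,[9,0,0],0],
    [0.55,[9,0,0],0],
    [0.55,[8.5,0,0],0],
    [0.55,[0,0,-18],0],
    [0.55,[0,0,-18],0],
    [0.55,[0,0,-18],0],
    [0.55,[0,0,-18],0],
    [0.55,[0,0,-18],0],
    [0.55,[0,0,-18],0],
    [0.55,[0,0,-12],0],
    [0.55,[0,0,-8],0],
    [0.55,[0,0,0],0],
    [0.55,[0,0,0],0]
  ],
  "newtons": 20
}}

```text
time_s: 3.4
position: [0.5365, 0.07, 0.0947]
tcp_rot: [[-0.993, 0.121, 0.001], [0.121, 0.993, -0.0], [-0.001, -0.0, -1.0]]
contact_force: [0.1, 0.2, 1.4]
finger_gap: 0.0383
grasp_force: 0.0
```

```bash
python3 - <<'E'
from h import *
st,f,k,W=grab("wrist","w2"); print(st["position"],st["contact_force"],st["finger_gap"])
cv2.imwrite("pics/w2z.png",cv2.resize(f["image"][180:340,180:460,::-1],None,fx=2.5,fy=2.5,interpolation=cv2.INTER_CUBIC))
E
```

```text
[0.5364891  0.0699655  0.09472899] [0.13441602 0.18683695 1.3952255 ] 0.038326178677428345
```

View pics/w2z.png

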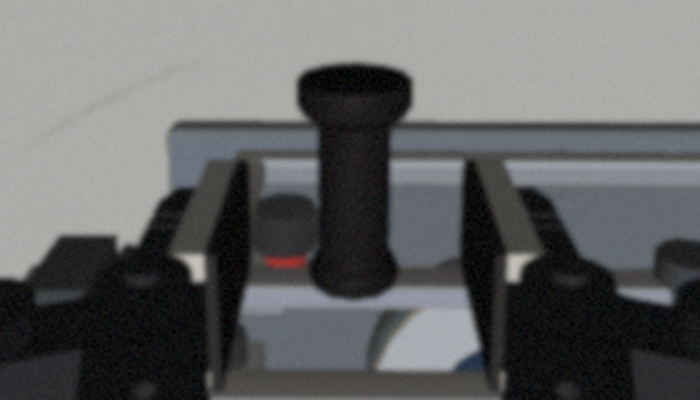

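```bash
python3 - <<'E'
from h import *
k,W,_=load("w2");st=readout.read_state();R=np.array(st["tcp_rot"])
for u,v,z in [(355,125,.119),(355,255,.119),(355,70,.123),(355,293,.121)]:
    X=atz(180+u/2.5,180+v/2.5,z,k,W);print((R.T@(X-st["position"])*1000).round(1),X.round(4))
E
```

```text
[ 15.   -1.3 -24.1] [0.5215 0.0705 0.119 ]
[-11.2  -1.3 -24. ] [0.5475 0.0673 0.119 ]
[ 26.6  -1.3 -28.1] [0.51   0.0719 0.123 ]
[-18.1  -1.3 -26. ] [0.5544 0.0664 0.121 ]
```

Emit:
{"op": "step_arm", "data": {
  "moves": [
    [0.8,[0,0,0],0],
    [0.8,[0,0,0],0],
    [0.85,[0,0,0],0],
    [0.9,[0,0,0],0],
    [0.95,[0,0,0],0],
    [0.95,[0,0,0],0],
    [0.95,[0,0,0],0]
  ],
  "newtons": 25
}}

```text
time_s: 4.15
position: [0.5361, 0.0699, 0.0942]
tcp_rot: [[-0.993, 0.122, -0.0], [0.122, 0.993, -0.0], [0.0, -0.0, -1.0]]
contact_force: [0.7, -1.4, 1.1]
finger_gap: 0.0041
grasp_force: 0.0
```

```bash
python3 - <<'E'
from h import *
st,f,k,W=grab("wrist","w3"); print(st["position"],st["contact_force"],st["finger_gap"],st["grasp_force"])
cv2.imwrite("pics/w3z.png",cv2.resize(f["image"][180:340,180:460,::-1],None,fx=2.5,fy=2.5,interpolation=cv2.INTER_CUBIC))
E
```

```text
[0.53612285 0.06994745 0.09415523] [ 0.67488033 -1.37861033  1.08884131] 0.004078641337338894 0.0
```

View pics/w3z.png

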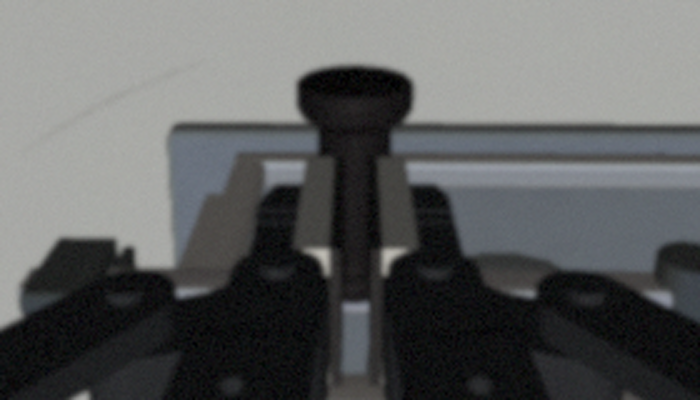

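```bash
python3 - <<'E'
from h import *
for n in ("w2","w3"):
  k,W,_=load(n);st=readout.read_state();R=np.array(st["tcp_rot"]);P=np.array(st["position"])
  for g in (.002,.007,.019):
   for z in (0,-.019,-.04):
    print(n,g,z,((proj([P+R@[sx*.011,sy*g,z] for sx in(1,-1) for sy in (1,-1)],k,W)-180)*2.5).round(0).tolist())
  break
E
```

```text
w2 0.002 0 [[370.0, 100.0], [351.0, 100.0], [370.0, 196.0], [352.0, 196.0]]
w2 0.002 -0.019 [[372.0, 132.0], [351.0, 132.0], [372.0, 237.0], [351.0, 237.0]]
w2 0.002 -0.04 [[375.0, 177.0], [351.0, 177.0], [374.0, 295.0], [351.0, 295.0]]
w2 0.007 0 [[394.0, 100.0], [328.0, 100.0], [393.0, 196.0], [329.0, 196.0]]
w2 0.007 -0.019 [[399.0, 132.0], [325.0, 132.0], [397.0, 237.0], [326.0, 237.0]]
w2 0.007 -0.04 [[405.0, 177.0], [320.0, 177.0], [403.0, 295.0], [322.0, 295.0]]
w2 0.019 0 [[451.0, 100.0], [271.0, 100.0], [448.0, 196.0], [274.0, 196.0]]
w2 0.019 -0.019 [[462.0, 132.0], [261.0, 132.0], [458.0, 237.0], [265.0, 237.0]]
w2 0.019 -0.04 [[478.0, 177.0], [248.0, 177.0], [473.0, 295.0], [252.0, 296.0]]
```

The gap of 4 mm with no grip force shows the pads closed just above the knob, so the fingers end higher than I assumed. I'll reopen, go lower and close again.

Emit:
{"op": "step_arm", "data": {
  "moves": [
    [0.6,[0,0,0],0],
    [0.6,[0,0,0],0],
    [0.6,[0,0,0],0],
    [0.6,[0,0,0],0],
    [0.6,[0,0,-6],0],
    [0.6,[0,0,-6],0],
    [0.6,[0,0,-5],0],
    [0.6,[0,0,0],0],
    [0.75,[0,0,0],0],
    [0.8,[0,0,0],0],
    [0.85,[0,0,0],0],
    [0.9,[0,0,0],0],
    [0.95,[0,0,0],0],
    [0.95,[0,0,0],0]
  ],
  "newtons": 25
}}

```text
time_s: 5.6
position: [0.5362, 0.0697, 0.0774]
tcp_rot: [[-0.993, 0.122, 0.0], [0.122, 0.993, -0.0], [-0.0, -0.0, -1.0]]
contact_force: [-1.0, -5.2, 3.2]
finger_gap: 0.0128
grasp_force: 24.9
```

```bash
python3 - <<'E'
from h import *
st,f,k,W=grab("side","s4"); print(st["position"],st["contact_force"],st["finger_gap"],st["grasp_force"])
a=f["image"][110:260,300:480,::-1]
st,f,k,W=grab("wrist","w4")
b=f["image"][180:340,230:420,::-1]
r=lambda i:cv2.resize(i,(400,400*i.shape[0]//i.shape[1]),interpolation=cv2.INTER_CUBIC)
a,b=r(a),r(b);h=min(len(a),len(b));cv2.imwrite("pics/c4.png",np.hstack([a[:h],b[:h]]));print(a.shape,b.shape)
E
```

```text
[0.53623519 0.0697258  0.07737452] [-1.04247674 -5.1595137   3.24169508] 0.012767380198680936 24.895352125167847
(333, 400, 3) (336, 400, 3)
```

View pics/c4.png

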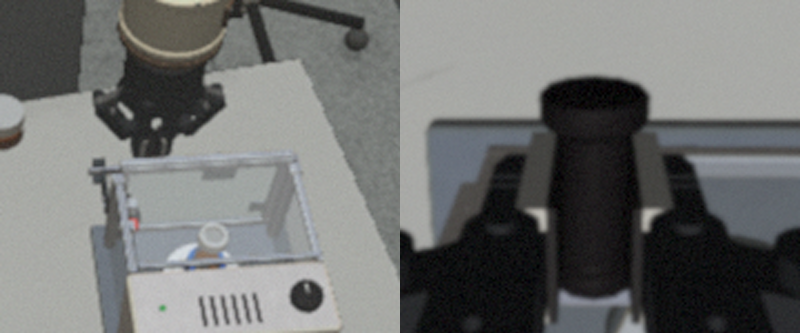

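```bash
python3 - <<'E'
from h import *
k,W,im=load("s4")
for z in (.077,.1,.125,.15,.175,.2,.225): 
  p=proj([[.536,.0697,z],[.536,.0697+.03,z]],k,W);print(z,((p-[300,110])*400/180).round(0).tolist())
E
```

```text
0.077 [[146.0, 169.0], [174.0, 164.0]]
0.1 [[148.0, 156.0], [176.0, 151.0]]
0.125 [[151.0, 141.0], [179.0, 137.0]]
0.15 [[153.0, 126.0], [182.0, 121.0]]
0.175 [[156.0, 111.0], [186.0, 106.0]]
0.2 [[159.0, 94.0], [189.0, 90.0]]
0.225 [[162.0, 78.0], [192.0, 73.0]]
```

Emit:
{"op": "step_arm", "data": {
  "moves": [
    [0.72,[0,0,0],0],
    [0.72,[0,0,0],0],
    [0.72,[0,-1,0],0],
    [0.72,[0,0,-3],0],
    [0.72,[0,0,-3],0],
    [0.72,[0,0,0],0],
    [0.8,[0,0,0],0],
    [0.85,[0,0,0],0],
    [0.9,[0,0,0],0],
    [0.95,[0,0,0],0],
    [0.95,[0,0,0],0]
  ],
  "newtons": 25
}}

```text
time_s: 6.8
position: [0.5362, 0.0696, 0.0712]
tcp_rot: [[-0.993, 0.121, 0.0], [0.121, 0.993, 0.001], [-0.0, 0.001, -1.0]]
contact_force: [1.1, 5.4, -1.2]
finger_gap: 0.0133
grasp_force: 24.7
```

Emit:
{"op": "step_arm", "data": {
  "moves": [
    [0.95,[0,0.5,0],0],
    [0.95,[0.5,-0.2,0],0.004],
    [0.95,[0.5,-0.2,0],0.004],
    [0.95,[0.5,-0.2,0],0.004],
    [0.95,[0.4,-0.2,0],0.003],
    [0.95,[0,0,0],0]
  ],
  "newtons": 35
}}

```text
time_s: 7.4
position: [0.5379, 0.0689, 0.0711]
tcp_rot: [[-0.994, 0.106, -0.0], [0.106, 0.994, 0.0], [0.001, 0.0, -1.0]]
contact_force: [-1.7, 6.6, -0.9]
finger_gap: 0.0125
grasp_force: 35.0
```

Emit:
{"op": "step_arm", "data": {
  "moves": [
    [0.95,[0.5,0.3,0],0.004],
    [0.95,[0.5,0,0],0.004],
    [0.95,[0,0,0],0]
  ]
}}

```text
time_s: 7.7
position: [0.5387, 0.0686, 0.0711]
tcp_rot: [[-0.995, 0.098, -0.001], [0.098, 0.995, -0.001], [0.001, -0.001, -1.0]]
contact_force: [-6.0, -0.6, -0.4]
finger_gap: 0.0128
grasp_force: 35.2
```

Emit:
{"op": "step_arm", "data": {
  "moves": [
    [0.95,[0.5,-0.1,0],0.003],
    [0.95,[0.5,-0.1,0],0.003],
    [0.95,[0,0,0],0]
  ]
}}

```text
time_s: 8.0
position: [0.5396, 0.0683, 0.071]
tcp_rot: [[-0.996, 0.092, -0.001], [0.092, 0.996, -0.001], [0.001, -0.001, -1.0]]
contact_force: [-5.8, -1.4, 1.5]
finger_gap: 0.0129
grasp_force: 35.2
```

Emit:
{"op": "step_arm", "data": {
  "moves": [
    [0.95,[0.4,-0.1,0],0.003],
    [0.95,[0,0,0],0]
  ]
}}

```text
time_s: 8.2
position: [0.5399, 0.0682, 0.071]
tcp_rot: [[-0.996, 0.089, -0.001], [0.089, 0.996, -0.001], [0.001, -0.001, -1.0]]
contact_force: [-7.1, -2.3, 0.8]
finger_gap: 0.0126
grasp_force: 35.3
```

Emit:
{"op": "step_arm", "data": {
  "moves": [
    [0.95,[0.4,-0.1,0],0.003],
    [0.95,[0,0,0],0]
  ]
}}

```text
time_s: 8.4
position: [0.54, 0.0681, 0.071]
tcp_rot: [[-0.996, 0.087, -0.002], [0.087, 0.996, -0.001], [0.002, -0.001, -1.0]]
contact_force: [-10.8, -0.3, 3.1]
finger_gap: 0.0124
grasp_force: 35.6
```

Emit:
{"op": "step_arm", "data": {
  "moves": [
    [0.95,[0,0,1],0],
    [0.95,[0,0,1],0],
    [0.95,[0,0.1,1],0],
    [0.95,[0,0,0],0]
  ]
}}

```text
time_s: 8.8
position: [0.5399, 0.0681, 0.0735]
tcp_rot: [[-0.996, 0.087, -0.003], [0.087, 0.996, -0.001], [0.002, -0.001, -1.0]]
contact_force: [-7.1, -1.8, -3.6]
finger_gap: 0.0123
grasp_force: 34.9
```

Emit:
{"op": "step_arm", "data": {
  "moves": [
    [0.95,[0.1,0,1],0],
    [0.95,[0,0.1,1],0],
    [0.95,[0,0,0],0]
  ]
}}

```text
time_s: 9.1
position: [0.5399, 0.0682, 0.0756]
tcp_rot: [[-0.996, 0.087, -0.003], [0.087, 0.996, -0.001], [0.003, -0.001, -1.0]]
contact_force: [-8.0, -1.3, -3.2]
finger_gap: 0.0125
grasp_force: 34.8
```

Emit:
{"op": "step_arm", "data": {
  "moves": [
    [0.95,[0,0.1,1],0],
    [0.95,[0,0.1,1],0],
    [0.95,[0,0.1,1],0],
    [0.95,[0,0,0],0]
  ]
}}

```text
time_s: 9.5
position: [0.5399, 0.0684, 0.0786]
tcp_rot: [[-0.996, 0.087, -0.003], [0.087, 0.996, -0.001], [0.003, -0.001, -1.0]]
contact_force: [-8.0, -3.6, -2.9]
finger_gap: 0.0126
grasp_force: 34.6
```

Emit:
{"op": "step_arm", "data": {
  "moves": [
    [0.95,[0,0.1,1],0],
    [0.95,[0,0.15,1],0],
    [0.95,[0,0.15,1],0],
    [0.95,[0,0.15,1],0],
    [0.95,[0,0.2,1],0],
    [0.95,[0,0.2,1],0],
    [0.95,[0,0.2,1],0],
    [0.95,[0,0,0],0]
  ]
}}

```text
time_s: 10.3
position: [0.54, 0.0694, 0.0857]
tcp_rot: [[-0.996, 0.087, -0.003], [0.087, 0.996, -0.002], [0.002, -0.002, -1.0]]
contact_force: [-7.6, -4.5, -2.3]
finger_gap: 0.0124
grasp_force: 34.3
```

```bash
python3 - <<'E'
from h import *
st,f,k,W=grab("wrist","w5")
b=f["image"][170:340,170:440,::-1]
st,f,k,W=grab("scene","s5")
a=f["image"][100:215,220:350,::-1]
r=lambda i,w:cv2.resize(i,(w,w*i.shape[0]//i.shape[1]),interpolation=cv2.INTER_CUBIC)
a,b=r(a,320),r(b,480);h=min(len(a),len(b));cv2.imwrite("pics/c5.png",np.hstack([a[:h],b[:h]]))
E
```

```text
(no output)
```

View pics/c5.png

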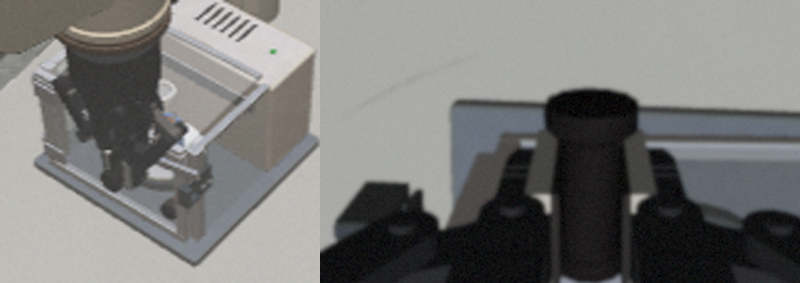

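The knob has stayed between the pads while lifted about 15 mm, and the forces stayed low. Next I'll work out the arc rows.

```bash
cat > arc.py <<'E'
from h import *
import sys
H=np.array([.5876,.1987])
def rows(phis):
    st=readout.read_state();P=np.array(st["position"])[:2];r=P-H;F=np.array(st["contact_force"])[:2];u=r/np.hypot(*r)
    t=np.array([r[1],-r[0]])/np.hypot(*r)
    print("rad",np.hypot(*r).round(4),"Fout",(F@u).round(1),"Ftan",(F@t).round(1))
    a=0;Q=P
    for d in phis:
        a+=d;c,s=np.cos(a),np.sin(a);N=H+np.array([[c,s],[-s,c]])@r
        print([0.95,(1000*(N-Q)).round(1).tolist()+[0],-d],end=", ");Q=N
    print()
rows(eval(sys.argv[1]))
E
python3 arc.py "[.01]*3+[.02]*3+[.03]*6"
```

```text
rad 0.1378 Fout 7.1 Ftan 5.9
[0.95, [-1.3, 0.5, 0], -0.01], [0.95, [-1.3, 0.5, 0], -0.01], [0.95, [-1.3, 0.5, 0], -0.01], [0.95, [-2.5, 1.1, 0], -0.02], [0.95, [-2.5, 1.1, 0], -0.02], [0.95, [-2.5, 1.2, 0], -0.02], [0.95, [-3.7, 1.8, 0], -0.03], [0.95, [-3.7, 1.9, 0], -0.03], [0.95, [-3.6, 2.0, 0], -0.03], [0.95, [-3.5, 2.2, 0], -0.03], [0.95, [-3.5, 2.3, 0], -0.03], [0.95, [-3.4, 2.4, 0], -0.03],
```

Emit:
{"op": "step_arm", "data": {
  "moves": [
    [0.95,[-1.3,0.4,0],-0.01],
    [0.95,[-1.3,0.4,0],-0.01],
    [0.95,[-1.3,0.5,0],-0.01],
    [0.95,[-2.5,1.1,0],-0.02],
    [0.95,[-2.5,1.1,0],-0.02],
    [0.95,[-2.5,1.2,0],-0.02],
    [0.95,[0,0,0],0]
  ]
}}

```text
time_s: 11.1
position: [0.5292, 0.0741, 0.0859]
tcp_rot: [[-0.984, 0.177, -0.001], [0.177, 0.984, -0.002], [0.0, -0.002, -1.0]]
contact_force: [-2.3, -5.7, -3.9]
finger_gap: 0.0125
grasp_force: 34.1
```

```bash
python3 arc.py "[.03]*2+[.04]*8"
```

```text
rad 0.1377 Fout 6.1 Ftan -0.3
[0.95, [-3.7, 1.8, 0], -0.03], [0.95, [-3.7, 1.9, 0], -0.03], [0.95, [-4.8, 2.7, 0], -0.04], [0.95, [-4.7, 2.9, 0], -0.04], [0.95, [-4.5, 3.1, 0], -0.04], [0.95, [-4.4, 3.3, 0], -0.04], [0.95, [-4.3, 3.5, 0], -0.04], [0.95, [-4.1, 3.6, 0], -0.04], [0.95, [-4.0, 3.8, 0], -0.04], [0.95, [-3.8, 3.9, 0], -0.04],
```

Emit:
{"op": "step_arm", "data": {
  "moves": [
    [0.95,[-3.9,1.4,0],-0.03],
    [0.95,[-3.7,1.8,0],-0.03],
    [0.95,[-4.8,2.7,0],-0.04],
    [0.95,[-4.7,2.9,0],-0.04],
    [0.95,[-4.5,3.1,0],-0.04],
    [0.95,[-4.4,3.3,0],-0.04],
    [0.95,[-4.3,3.5,0],-0.04],
    [0.95,[-4.1,3.6,0],-0.04],
    [0.95,[-4.0,3.8,0],-0.04],
    [0.95,[-3.8,3.9,0],-0.04]
  ]
}}

```text
time_s: 12.1
position: [0.4872, 0.1046, 0.086]
tcp_rot: [[-0.848, 0.53, -0.0], [0.53, 0.848, -0.001], [-0.0, -0.001, -1.0]]
contact_force: [0.4, -0.7, -4.4]
finger_gap: 0.0123
grasp_force: 34.2
```

```bash
python3 arc.py "[.04]*12"
```

```text
rad 0.1376 Fout 0.2 Ftan -0.7
[0.95, [-3.7, 4.1, 0], -0.04], [0.95, [-3.5, 4.2, 0], -0.04], [0.95, [-3.3, 4.4, 0], -0.04], [0.95, [-3.2, 4.5, 0], -0.04], [0.95, [-3.0, 4.6, 0], -0.04], [0.95, [-2.8, 4.7, 0], -0.04], [0.95, [-2.6, 4.8, 0], -0.04], [0.95, [-2.4, 4.9, 0], -0.04], [0.95, [-2.2, 5.0, 0], -0.04], [0.95, [-2.0, 5.1, 0], -0.04], [0.95, [-1.8, 5.2, 0], -0.04], [0.95, [-1.6, 5.3, 0], -0.04],
```

Emit:
{"op": "step_arm", "data": {
  "moves": [
    [0.95,[-3.7,4.1,0],-0.04],
    [0.95,[-3.5,4.2,0],-0.04],
    [0.95,[-3.3,4.4,0],-0.04],
    [0.95,[-3.2,4.5,0],-0.04],
    [0.95,[-3.0,4.6,0],-0.04],
    [0.95,[-2.8,4.7,0],-0.04],
    [0.95,[-2.6,4.8,0],-0.04],
    [0.95,[-2.4,4.9,0],-0.04],
    [0.95,[-2.2,5.0,0],-0.04],
    [0.95,[-2.0,5.1,0],-0.04],
    [0.95,[-1.8,5.2,0],-0.04],
    [0.95,[-1.6,5.3,0],-0.04]
  ]
}}

```text
time_s: 13.3
position: [0.4551, 0.1616, 0.086]
tcp_rot: [[-0.508, 0.862, -0.0], [0.862, 0.508, -0.001], [-0.0, -0.001, -1.0]]
contact_force: [0.1, -0.1, -4.6]
finger_gap: 0.0126
grasp_force: 34.2
```

```bash
python3 arc.py "[.04]*16"
```

```text
rad 0.1376 Fout -0.0 Ftan -0.1
[0.95, [-1.4, 5.3, 0], -0.04], [0.95, [-1.2, 5.4, 0], -0.04], [0.95, [-0.9, 5.4, 0], -0.04], [0.95, [-0.7, 5.5, 0], -0.04], [0.95, [-0.5, 5.5, 0], -0.04], [0.95, [-0.3, 5.5, 0], -0.04], [0.95, [-0.1, 5.5, 0], -0.04], [0.95, [0.1, 5.5, 0], -0.04], [0.95, [0.4, 5.5, 0], -0.04], [0.95, [0.6, 5.5, 0], -0.04], [0.95, [0.8, 5.4, 0], -0.04], [0.95, [1.0, 5.4, 0], -0.04], [0.95, [1.2, 5.4, 0], -0.04], [0.95, [1.4, 5.3, 0], -0.04], [0.95, [1.7, 5.2, 0], -0.04], [0.95, [1.9, 5.2, 0], -0.04],
```

Emit:
{"op": "step_arm", "data": {
  "moves": [
    [0.95,[-1.4,5.3,0],-0.04],
    [0.95,[-1.2,5.4,0],-0.04],
    [0.95,[-0.9,5.4,0],-0.04],
    [0.95,[-0.7,5.5,0],-0.04],
    [0.95,[-0.5,5.5,0],-0.04],
    [0.95,[-0.3,5.5,0],-0.04],
    [0.95,[-0.1,5.5,0],-0.04],
    [0.95,[0.1,5.5,0],-0.04],
    [0.95,[0.4,5.5,0],-0.04],
    [0.95,[0.6,5.5,0],-0.04],
    [0.95,[0.8,5.4,0],-0.04],
    [0.95,[1.0,5.4,0],-0.04],
    [0.95,[1.2,5.4,0],-0.04],
    [0.95,[1.4,5.3,0],-0.04],
    [0.95,[1.2,3.9,0],-0.03],
    [0.95,[0.9,2.6,0],-0.02],
    [0.95,[0,0,0],0]
  ]
}}

```text
time_s: 15.0
position: [0.4577, 0.2444, 0.0859]
tcp_rot: [[0.076, 0.997, -0.001], [0.997, -0.076, -0.0], [-0.0, -0.001, -1.0]]
contact_force: [-1.7, 1.2, -3.8]
finger_gap: 0.0128
grasp_force: 34.2
```

```bash
python3 arc.py "[.02]"
```

```text
rad 0.1378 Fout 2.0 Ftan 0.6
[0.95, [0.9, 2.6, 0], -0.02],
```

Emit:
{"op": "step_arm", "data": {
  "moves": [
    [0.85,[0,0,0],0],
    [0.7,[0,0,0],0],
    [0.55,[0,0,0],0],
    [0.5,[0,0,0],0],
    [0.5,[0,0,5],0],
    [0.5,[0,0,15],0],
    [0.5,[0,0,25],0],
    [0.5,[0,0,30],0],
    [0.5,[0,0,30],0],
    [0.5,[0,0,25],0],
    [0.5,[0,0,10],0],
    [0.5,[0,0,0],0]
  ]
}}

```text
time_s: 16.2
position: [0.4582, 0.2444, 0.2273]
tcp_rot: [[0.076, 0.997, 0.002], [0.997, -0.076, 0.001], [0.001, 0.002, -1.0]]
contact_force: [-0.1, 0.1, -0.5]
finger_gap: 0.0428
grasp_force: 0.0
```

```bash
cat > rack.py <<'E'
from h import *
from scipy.optimize import minimize
D=[]
for n,(x0,y0,x1,y1) in (("scene0",(335,195,405,280)),("side0",(232,183,290,256))):
    k,W,im=load(n);hsv=cv2.cvtColor(im,cv2.COLOR_RGB2HSV)
    m=((hsv[...,0]>100)&(hsv[...,0]<130)&(hsv[...,1]>110)).astype(np.uint8)
    z=np.zeros_like(m);z[y0:y1,x0:x1]=m[y0:y1,x0:x1]
    nn,l,s,_=cv2.connectedComponentsWithStats(z)
    z=(l==1+s[1:,4].argmax()).astype(np.uint8)
    hu=cv2.convexHull(np.argwhere(z)[:,::-1].astype(np.int32));m=np.zeros_like(z);cv2.fillConvexPoly(m,hu,1);D.append((k,W,m));print(n,hu.min((0,1)),hu.max((0,1)))
B=np.array([[x,y,z] for x in(-.0345,.0345) for y in(-.0685,.0685) for z in(0,.048)])
def box(p):
    c,s=np.cos(p[2]),np.sin(p[2]);return B@np.array([[c,-s,0],[s,c,0],[0,0,1]]).T+[p[0],p[1],0]
def cost(p):
    o=0
    for k,W,m in D:
        h=cv2.convexHull(proj(box(p),k,W).astype(np.float32)*1);z=np.zeros((1600,2560),np.uint8)
        cv2.fillConvexPoly(z,np.round(h*4+1.5).astype(np.int32),1);M=cv2.resize(m,(2560,1600),interpolation=cv2.INTER_NEAREST)
        o+=1-(z&M).sum()/(z|M).sum()
    return o
best=min((minimize(cost,[.53,-.19,a],method="Nelder-Mead",options=dict(initial_simplex=np.array([[.53,-.19,a],[.55,-.19,a],[.53,-.17,a],[.53,-.19,a+.15]]),xatol=1e-4)) for a in (1.3,1.57,1.8)),key=lambda r:r.fun)
print(best.x,best.fun)
p=best.x;c,s=np.cos(p[2]),np.sin(p[2])
for n,q in dict(a=(-.017,.051),b=(.017,.051),vial1=(-.017,-.051),vial3=(.017,-.017)).items():print(n,(p[0]+c*q[0]-s*q[1]).round(4),(p[1]+s*q[0]+c*q[1]).round(4))
E
python3 rack.py
```

```text
scene0 [350 228] [387 257]
side0 [240 189] [272 243]
[ 0.53529268 -0.18377098  1.61861855] 0.9091443294537227
a 0.4852 -0.2032
b 0.4835 -0.1692
vial1 0.587 -0.1983
vial3 0.5515 -0.166
```

```bash
python3 - <<'E'
s=open('rack.py').read()
s=s.replace("m=((hsv[...,0]>100)&(hsv[...,0]<130)&(hsv[...,1]>110)).astype(np.uint8)","i=im.astype(int);m=((i[...,2]>1.35*i[...,0]+8)).astype(np.uint8)")
s=s.replace('(232,183,290,256)))','(232,183,290,256)),("w1",(30,160,180,300)))')
open('rack.py','w').write(s)
E
python3 rack.py
```

```text
scene0 [345 213] [396 267]
side0 [240 188] [281 250]
w1 [ 43 171] [164 295]
[ 0.54355547 -0.18249067  1.66805037] 0.3706833266992924
a 0.4944 -0.2044
b 0.4911 -0.1705
vial1 0.596 -0.1945
vial3 0.5588 -0.1639
```

Emit:
{"op": "step_arm", "data": {
  "moves": [
    [0.4,[12.7,-9.4,0],0.102],
    [0.4,[12.7,-9.4,0],0.102],
    [0.4,[12.7,-9.4,0],0.102],
    [0.4,[12.7,-9.4,0],0.102],
    [0.4,[12.7,-9.4,0],0.102],
    [0.4,[12.7,-9.4,0],0.102],
    [0.4,[12.7,-9.4,0],0.102],
    [0.4,[12.7,-9.4,0],0.102],
    [0.4,[12.7,-9.4,0],0.102],
    [0.4,[12.7,-9.4,0],0.102],
    [0.4,[12.7,-9.4,0],0.102],
    [0.4,[12.7,-9.4,0],0.102],
    [0.4,[12.7,-9.4,0],0.102],
    [0.4,[12.7,-9.4,0],0.102],
    [0.4,[12.7,-9.4,0],0.1],
    [0.4,[0,0,0],0],
    [0.4,[0,0,0],0]
  ]
}}

```text
time_s: 17.9
position: [0.6478, 0.1033, 0.2246]
tcp_rot: [[-0.993, 0.121, -0.002], [0.121, 0.993, -0.0], [0.002, -0.0, -1.0]]
contact_force: [-0.0, 0.1, -0.4]
finger_gap: 0.0512
grasp_force: 0.0
```

Emit:
{"op": "step_arm", "data": {
  "moves": [
    [0.4,[1,0,-25],0],
    [0.4,[0,0,-25],0],
    [0.4,[0,0,-25],0],
    [0.4,[0,0,-20],0],
    [0.4,[0,0,-15],0],
    [0.4,[0,0,-10],0],
    [0.4,[0,0,0],0],
    [0.4,[0,0,0],0]
  ]
}}

```text
time_s: 18.7
position: [0.6495, 0.1034, 0.1069]
tcp_rot: [[-0.993, 0.119, 0.001], [0.119, 0.993, -0.0], [-0.001, 0.0, -1.0]]
contact_force: [0.5, 0.2, 0.5]
finger_gap: 0.0512
grasp_force: 0.0
```

```bash
python3 - <<'E'
from h import *
st,f,k,W=grab("wrist","w6");print(st["position"],st["contact_force"],st["finger_gap"])
R=np.array(st["tcp_rot"]);P=np.array(st["position"]);I=f["image"][...,::-1].copy()
th=np.linspace(0,6.28,40)
c=proj(np.c_[.649+.0145*np.cos(th),.103+.0145*np.sin(th),0*th+.115],k,W)
cv2.polylines(I,[np.round(c).astype(np.int32)],True,(0,0,255),1)
for z,col in((0,(0,255,0)),(-.03,(255,0,255))):
  for sy in(1,-1):
    a=proj([P+R@[sx*.011,sy*.0256,z] for sx in(1,-1)],k,W).round().astype(int);cv2.line(I,tuple(a[0].tolist()),tuple(a[1].tolist()),col,1)
cv2.imwrite("pics/w6o.png",cv2.resize(I[140:400,160:480],None,fx=2,fy=2,interpolation=cv2.INTER_CUBIC))
E
```

```text
[0.64946197 0.10342985 0.1069085 ] [0.4875006  0.23440657 0.50554583] 0.05122513854980878
```

View pics/w6o.png

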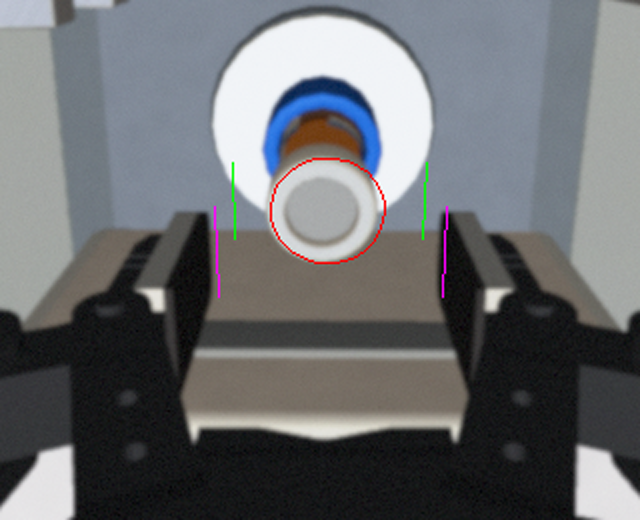

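The fingertips sit about 30 mm above the nominal TCP (the magenta lines match them). The cap is at (323,212), about 1 mm to the right of my prediction. I'll go down to grip it.

Emit:
{"op": "step_arm", "data": {
  "moves": [
    [0.4,[0,-0.8,-10],0],
    [0.4,[0,0,-10],0],
    [0.4,[0,0,-8],0],
    [0.4,[0,0,-6],0],
    [0.4,[0,0,-3],0],
    [0.4,[0,0,0],0],
    [0.5,[0,0,0],0],
    [0.6,[0,0,0],0],
    [0.65,[0,0,0],0],
    [0.7,[0,0,0],0],
    [0.75,[0,0,0],0],
    [0.8,[0,0,0],0],
    [0.8,[0,0,0],0]
  ],
  "newtons": 30
}}

```text
time_s: 20.05
position: [0.6495, 0.1025, 0.0696]
tcp_rot: [[-0.993, 0.119, 0.001], [0.119, 0.993, -0.0], [-0.001, 0.0, -1.0]]
contact_force: [-0.3, -0.0, 5.8]
finger_gap: 0.0274
grasp_force: 29.8
```

Emit:
{"op": "step_arm", "data": {
  "moves": [
    [0.8,[0,0,2],0],
    [0.8,[0,0,3],0],
    [0.8,[0,0,6],0],
    [0.8,[0,0,8],0],
    [0.8,[0,0,10],0],
    [0.8,[0,0,12],0],
    [0.8,[0,0,12],0],
    [0.8,[0,0,12],0],
    [0.8,[0,0,12],0],
    [0.8,[0,0,12],0],
    [0.8,[0,0,12],0],
    [0.8,[0,0,12],0],
    [0.8,[0,0,12],0],
    [0.8,[0,0,8],0],
    [0.8,[0,0,4],0],
    [0.8,[0,0,0],0]
  ]
}}

```text
time_s: 21.65
position: [0.6493, 0.1025, 0.2066]
tcp_rot: [[-0.993, 0.119, 0.0], [0.119, 0.993, -0.0], [-0.0, 0.0, -1.0]]
contact_force: [1.4, -0.1, -1.3]
finger_gap: 0.0271
grasp_force: 29.6
```

```bash
python3 - <<'E'
from h import *
k,W,im=load("scene0")
print('beaker',atz(289,275,0.01,k,W),'bottle',atz(421,303,0.01,k,W), atz(425,281,.095,k,W))
E
```

```text
beaker [ 0.39042353 -0.06861324  0.01      ] bottle [ 0.47278495 -0.33406006  0.01      ] [ 0.47199206 -0.3264677   0.095     ]
```

Emit:
{"op": "step_arm", "data": {
  "moves": [
    [0.8,[-10.6,-14.5,0],0.013],
    [0.8,[-10.6,-14.5,0],0.013],
    [0.8,[-10.6,-14.5,0],0.013],
    [0.8,[-10.6,-14.5,0],0.013],
    [0.8,[-10.6,-14.5,0],0.013],
    [0.8,[-10.6,-14.5,0],0.013],
    [0.8,[-10.6,-14.5,0],0.013],
    [0.8,[-10.6,-14.5,0],0.013],
    [0.8,[-10.6,-14.5,0],0.013],
    [0.8,[-10.6,-14.5,0],0.013],
    [0.8,[-10.6,-14.5,0],0.013],
    [0.8,[-10.6,-14.5,0],0.013],
    [0.8,[-10.6,-14.5,0],0.013],
    [0.8,[-10.6,-14.5,0],0.013],
    [0.8,[0,0,0],0],
    [0.8,[0,0,0],0],
    [0.8,[0,0,0],0]
  ]
}}

```text
time_s: 23.35
position: [0.5011, -0.1, 0.2059]
tcp_rot: [[-0.998, -0.063, -0.0], [-0.063, 0.998, 0.0], [0.0, 0.0, -1.0]]
contact_force: [0.4, 0.9, -0.6]
finger_gap: 0.0268
grasp_force: 29.6
```

```bash
python3 - <<'E'
from h import *
st,f,k,W=grab("wrist","w7");print(st["position"],st["finger_gap"],st["grasp_force"])
c,s=np.cos(1.668),np.sin(1.668);I=cv2.resize(f["image"][...,::-1],None,fx=2,fy=2,interpolation=cv2.INTER_CUBIC)
def L(pts,col):
    q=[[.5436+c*x-s*y,-.1825+s*x+c*y,z] for x,y,z in pts]
    cv2.polylines(I,[np.round(proj(q,k,W)*2).astype(np.int32)],True,col,1)
L([(sx*.0345,sy*.0685,.048) for sx,sy in((1,1),(1,-1),(-1,-1),(-1,1))],(0,0,255))
for x in(-.017,.017):
  for y in(-.051,-.017,.017,.051): L([(x+sx*.015,y+sy*.015,.048) for sx,sy in((1,1),(1,-1),(-1,-1),(-1,1))],(0,255,255))
p=(proj([[.5436,-.1825,.048]],k,W)[0]*2).astype(int);print(p)
x0=max(0,min(p[0]-330,1280-760));y0=max(0,min(p[1]-300,800-600));print(x0,y0)
cv2.imwrite("pics/w7o.png",I[y0:y0+600,x0:x0+760])
E
```

```text
[ 0.50106596 -0.10002216  0.20593159] 0.02683366546621792 29.62065641884692
[478 432]
148 132
```

View pics/w7o.png

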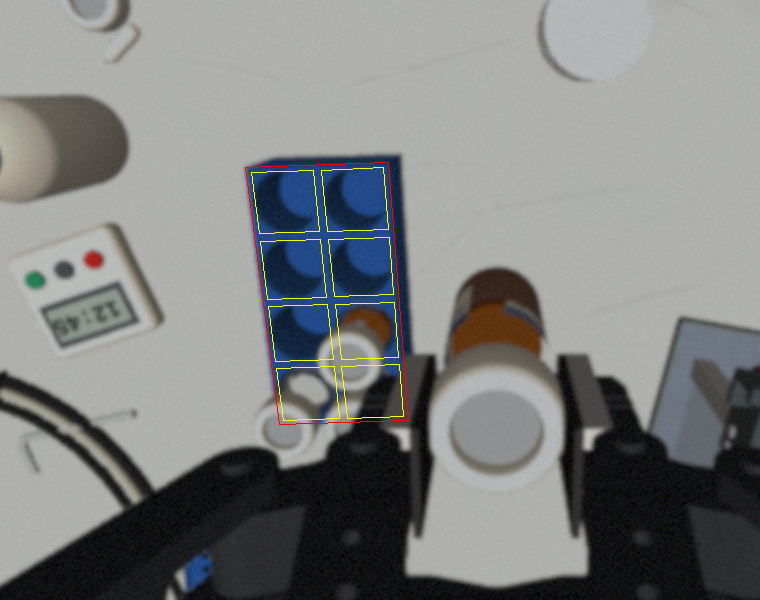

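```bash
python3 - <<'E'
from h import *
k,W,im=load("w7");st=readout.read_state();R=np.array(st["tcp_rot"]);P=np.array(st["position"])
print(proj([P+R@[0,0,-.0454]],k,W), 'obs',(497+148)/2,(424+132)/2)
c,s=np.cos(1.668),np.sin(1.668)
for n,(x,y) in dict(a=(-.017,.051),b=(.017,.051)).items():
    q=np.array([.5436+c*x-s*y,-.1825+s*x+c*y]);print(n,q,(1000*(q-P[:2])).round(1))
# cap circle by threshold
g=im.astype(int);m=((g.min(2)>150)).astype(np.uint8)
cs=cv2.HoughCircles(cv2.cvtColor(cv2.resize(im,None,fx=3,fy=3),cv2.COLOR_RGB2GRAY),cv2.HOUGH_GRADIENT,1,100,param1=80,param2=40,minRadius=70,maxRadius=130)
print(None if cs is None else (cs[0][:5]/3).round(1))
# edges of rack front top edge: compare blue gradient rows
for u in (208,213):
    print(u,im[205:225,u,2].tolist())
print(im[240,255:290].tolist()[::3])
for v in (225,245,265): print(v,[int(x) for x in im[v,262:282,0]],[int(x) for x in im[v,335:356,0]])
E
```

```text
[[325.26792452 283.42824658]] obs 322.5 278.0
a [ 0.49449061 -0.20436933] [  -6.6 -104.4]
b [ 0.49119089 -0.17052983] [ -9.9 -70.5]
[[321.2 275.8  34.6]]
208 [68, 77, 85, 99, 112, 124, 130, 135, 139, 139, 139, 137, 137, 134, 138, 138, 137, 137, 137, 133]
213 [63, 64, 65, 64, 67, 69, 76, 93, 111, 130, 135, 137, 135, 139, 134, 123, 103, 80, 64, 58]
[[167, 169, 171], [180, 182, 183], [147, 144, 135], [85, 80, 73], [33, 52, 83], [34, 74, 131], [27, 64, 118], [22, 40, 68], [53, 61, 75], [169, 172, 169], [176, 177, 174], [176, 176, 174]]
225 [94, 94, 92, 83, 68, 54, 50, 40, 34, 37, 33, 29, 24, 21, 21, 23, 51, 99, 143, 167] [69, 66, 55, 57, 63, 78, 81, 83, 74, 94, 133, 160, 171, 173, 178, 176, 174, 174, 175, 172, 174]
245 [164, 141, 108, 77, 53, 43, 31, 34, 36, 37, 32, 34, 37, 45, 64, 70, 72, 70, 75, 75] [100, 96, 96, 94, 97, 94, 91, 92, 107, 132, 151, 164, 174, 174, 174, 170, 152, 114, 68, 27, 18]
265 [25, 24, 28, 33, 31, 36, 47, 56, 65, 69, 72, 73, 73, 71, 71, 72, 74, 70, 68, 61] [154, 159, 168, 173, 177, 177, 180, 179, 179, 179, 179, 180, 180, 179, 175, 170, 158, 146, 125, 97, 65]
```

```bash
python3 - <<'E'
import io,contextlib
src=open('rack.py').read()
pre,post=src.split("best=min(")
b=io.StringIO()
with contextlib.redirect_stdout(b): exec(pre)
D0=D
def run(sel):
    global D
    D=[D0[i] for i in sel]
    p0=np.array([.5436,-.1825,1.668]);S=p0+np.array([[0,0,0],[.008,0,0],[0,.008,0],[0,0,.06]])
    r=minimize(cost,p0,method="Nelder-Mead",options=dict(initial_simplex=S,xatol=1e-5));p=r.x;c,s=np.cos(p[2]),np.sin(p[2])
    print(sel,p.round(4),round(r.fun/len(sel),3),'b',(p[0]+c*.017-s*.051).round(4),(p[1]+s*.017+c*.051).round(4))
for s_ in ([0],[1],[2],[0,1],[0,1,2]): run(s_)
# w7: hull clipped to y region seen: use tophole centroid
k,W,im=load("w7")
# rack front edges in w7, subpixel: top surface right edge(front side face) etc
i=im.astype(int);m=((i[...,2]>1.35*i[...,0]+8)).astype(np.uint8)
m[:, :190]=0;m[:,282:]=0;m[340:]=0
hu=cv2.convexHull(np.argwhere(m)[:,::-1].astype(np.int32));ap=cv2.approxPolyDP(hu,3,True)[:,0];print(ap.tolist())
for q,z in (((275,209.5),0),((197.5,214),0.0),((197.5,215),.048)):print(q,z,atz(*q,z,k,W))
p=[.5436,-.1825,1.668];print(box(p).round(4).tolist());print(proj(box(p),k,W).round(1).tolist())
E
```

```text
[0] [ 0.5519 -0.18    1.669 ] 0.232 b 0.4995 -0.1681
[1] [ 0.5429 -0.1825  1.656 ] 0.043 b 0.4906 -0.1699
[2] [ 0.5438 -0.1837  1.6662] 0.06 b 0.4914 -0.1716
[0, 1] [ 0.543  -0.1821  1.6571] 0.147 b 0.4907 -0.1696
[0, 1, 2] [ 0.5437 -0.1828  1.6616] 0.123 b 0.4913 -0.1705
[[271, 327], [241, 332], [219, 309], [199, 149], [272, 145], [278, 242]]
(275, 209.5) 0 [ 0.54920193 -0.15251182  0.        ]
(197.5, 214) 0.0 [ 0.56027843 -0.24222602  0.        ]
(197.5, 215) 0.048 [ 0.54500827 -0.22475945  0.048     ]
[[0.6151, -0.2102, 0.0], [0.6151, -0.2102, 0.048], [0.4788, -0.2235, 0.0], [0.4788, -0.2235, 0.048], [0.6084, -0.1415, 0.0], [0.6084, -0.1415, 0.048], [0.4721, -0.1548, 0.0], [0.4721, -0.1548, 0.048]]
[[225.8, 258.8], [213.5, 278.1], [212.0, 144.3], [196.3, 149.5], [282.9, 257.0], [277.9, 276.1], [274.7, 142.2], [268.0, 147.0]]
```

Emit:
{"op": "step_arm", "data": {
  "moves": [
    [0.8,[-1.5,-10,0],0],
    [0.8,[-1.5,-10,0],0],
    [0.8,[-1.5,-10,0],0],
    [0.8,[-1.5,-10,0],0],
    [0.8,[-1.5,-10,0],0],
    [0.8,[-1.5,-10,0],0],
    [0.8,[-1,-10,0],0],
    [0.8,[0,0,-12],0],
    [0.8,[0,0,-16],0],
    [0.8,[0,0,-16],0],
    [0.8,[0,0,-16],0],
    [0.8,[0,0,-16],0],
    [0.8,[0,0,-16],0],
    [0.8,[0,0,-12],0],
    [0.8,[0,0,-8],0],
    [0.8,[0,0,-4],0],
    [0.8,[0,0,0],0],
    [0.8,[0,0,0],0]
  ]
}}

```text
time_s: 25.2
position: [0.4911, -0.1706, 0.0906]
tcp_rot: [[-0.998, -0.063, 0.001], [-0.063, 0.998, -0.0], [-0.001, -0.0, -1.0]]
contact_force: [0.1, 0.2, 0.0]
finger_gap: 0.027
grasp_force: 29.6
```

Emit:
{"op": "step_arm", "data": {
  "moves": [
    [0.8,[0,0,-2],0],
    [0.8,[0,0,-2],0],
    [0.8,[0,0,-2],0],
    [0.8,[0,0,-2],0],
    [0.8,[0,0,-2],0],
    [0.8,[0,0,0],0]
  ]
}}

```text
time_s: 25.8
position: [0.4907, -0.1705, 0.0798]
tcp_rot: [[-0.998, -0.063, -0.0], [-0.063, 0.998, 0.0], [0.0, 0.0, -1.0]]
contact_force: [0.6, -0.7, 0.0]
finger_gap: 0.0274
grasp_force: 29.6
```

Emit:
{"op": "step_arm", "data": {
  "moves": [
    [0.8,[0,0,-3],0],
    [0.8,[0,0,-3],0],
    [0.8,[0,0,-3],0],
    [0.8,[0,0,-3],0],
    [0.8,[0,0,0],0]
  ]
}}

```text
time_s: 26.3
position: [0.4906, -0.1704, 0.0676]
tcp_rot: [[-0.998, -0.063, -0.001], [-0.063, 0.998, 0.0], [0.001, 0.0, -1.0]]
contact_force: [0.1, 0.3, -0.5]
finger_gap: 0.0271
grasp_force: 29.6
```

Emit:
{"op": "step_arm", "data": {
  "moves": [
    [0.8,[0,0,-3],0],
    [0.8,[0,0,-3],0],
    [0.8,[0,0,-3],0],
    [0.8,[0,0,-3],0],
    [0.8,[0,0,-3],0],
    [0.8,[0,0,-3],0],
    [0.8,[0,0,-2],0],
    [0.8,[0,0,0],0]
  ]
}}

```text
time_s: 27.1
position: [0.4907, -0.1705, 0.0479]
tcp_rot: [[-0.998, -0.063, -0.0], [-0.063, 0.998, 0.0], [0.0, 0.0, -1.0]]
contact_force: [-0.2, -0.2, -0.1]
finger_gap: 0.0271
grasp_force: 29.6
```

Contact is expected near TCP z 0.043, so I'll go down slowly from here.

Emit:
{"op": "step_arm", "data": {
  "moves": [
    [0.8,[0,0,-1],0],
    [0.8,[0,0,-1],0],
    [0.8,[0,0,-1],0],
    [0.8,[0,0,-1],0],
    [0.8,[0,0,0],0]
  ]
}}

```text
time_s: 27.6
position: [0.4908, -0.1704, 0.044]
tcp_rot: [[-0.998, -0.063, -0.0], [-0.063, 0.998, -0.0], [0.0, -0.0, -1.0]]
contact_force: [0.4, 0.4, -0.6]
finger_gap: 0.0267
grasp_force: 29.6
```

Emit:
{"op": "step_arm", "data": {
  "moves": [
    [0.8,[0,0,-0.7],0],
    [0.8,[0,0,0],0]
  ]
}}

```text
time_s: 27.8
position: [0.4908, -0.1705, 0.0434]
tcp_rot: [[-0.998, -0.063, -0.0], [-0.063, 0.998, -0.0], [0.0, -0.0, -1.0]]
contact_force: [0.4, -0.0, -0.1]
finger_gap: 0.0269
grasp_force: 29.6
```

Emit:
{"op": "step_arm", "data": {
  "moves": [
    [0.8,[0,0,-0.7],0],
    [0.8,[0,0,0],0]
  ]
}}

```text
time_s: 28.0
position: [0.491, -0.1706, 0.0429]
tcp_rot: [[-0.998, -0.063, 0.0], [-0.063, 0.998, -0.0], [-0.0, -0.0, -1.0]]
contact_force: [-0.0, -0.4, 3.5]
finger_gap: 0.0269
grasp_force: 29.9
```

Emit:
{"op": "step_arm", "data": {
  "moves": [
    [0.8,[0,0,-0.6],0],
    [0.8,[0,0,0],0]
  ]
}}

```text
time_s: 28.2
position: [0.4913, -0.1706, 0.0429]
tcp_rot: [[-0.998, -0.063, 0.001], [-0.063, 0.998, -0.001], [-0.001, -0.001, -1.0]]
contact_force: [-0.6, 1.2, 10.0]
finger_gap: 0.0267
grasp_force: 30.5
```

The vial is on the floor of the place (contact at 0.0429, prediction 0.0426). Now release and retreat.

Emit:
{"op": "step_arm", "data": {
  "moves": [
    [0.8,[0,0,0.6],0],
    [0.62,[0,0,0],0],
    [0.55,[0,0,0],0],
    [0.45,[0,0,0],0],
    [0.4,[0,0,0],0],
    [0.4,[0,0,0],0],
    [0.4,[0,0,5],0],
    [0.4,[0,0,10],0],
    [0.4,[0,0,20],0],
    [0.4,[0,0,30],0],
    [0.4,[0,0,30],0],
    [0.4,[0,0,30],0],
    [0.4,[0,0,30],0],
    [0.4,[-5,15,5],0],
    [0.4,[-5,20,0],0],
    [0.4,[-5,20,0],0],
    [0.4,[-5,15,0],0],
    [0.4,[0,0,0],0],
    [0.4,[0,0,0],0]
  ]
}}

```text
time_s: 30.1
position: [0.4708, -0.1004, 0.2029]
tcp_rot: [[-0.998, -0.064, 0.0], [-0.064, 0.998, -0.0], [-0.0, -0.0, -1.0]]
contact_force: [-0.2, -0.7, -0.4]
finger_gap: 0.0512
grasp_force: 0.0
```

```bash
python3 - <<'E'
from h import *
st,f,k,W=grab("wrist","w8");a=f["image"][...,::-1]
st,f,k,W=grab("side","s8");b=f["image"][...,::-1]
r=lambda i,w:cv2.resize(i,(w,w*i.shape[0]//i.shape[1]),interpolation=cv2.INTER_CUBIC)
a=r(a[40:360,60:560],400);b=r(b[120:320,180:480],400);h=min(len(a),len(b))
cv2.imwrite("pics/c8.png",np.hstack([a[:h],b[:h]]));print(st["contact_force"],st["finger_gap"])
E
```

```text
[-0.29143049  0.39936273 -0.84868036] 0.05119772913406512
```

View pics/c8.png

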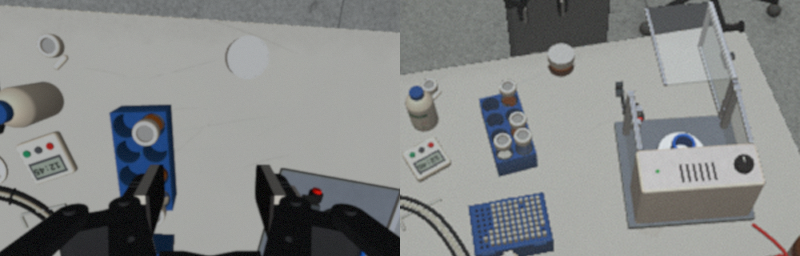

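The vial stands upright in the rack's near left place ((147,130) left, (508,90) right). The gate is open at about a right angle, the nest is empty, and the beaker, timer and bottle have not moved.

```bash
python3 -c "
from rig import sign_off
print(sign_off())"
```

```text
the job is handed in; nothing more can be done
None
```

The job is handed in at about 30 s: the gate is unlatched and open at about a right angle, the vial stands fully home in the rack's place b, and the beaker, timer and bottle look unmoved; I viewed 11 pictures, one over the limit of 10.

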